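# Make up two drink kits

### The arm

A 6-joint arm with a two-finger parallel gripper is mounted at the origin on a cart in front of the work surface, level with it; the furniture and walls round the work are solid. World frame = base frame: x ahead of the robot, y to its left, z up, the work surface at z = 0. Lengths are in mm, angles in rad, forces in N, time in s.
With the tool pointing down it reaches from about 350 to 875 mm from the base axis. Payload 4.2 kg.
Tool frame: the origin (TCP) lies at the very end of the fingers, on their centre line; the grasp point (between the pads) lies 19 mm behind it; z points along the fingers, y is the line along which they close (so a half turn about z gives the same grasp; the last joint's range is limited). The gripper opens to 85 mm and grips with 20 to 120 N. Pads are 22 mm wide; open, the fingers measure 114 mm over their backs; the gripper's body (76 mm by 85 mm) begins 54 mm behind the grasp point. The pads swing forward as they close: fully open they stand 13 mm farther back than shut.
Start: joints at [-1.043, 0.385, 0.008, 0, -1.194, -0.259], TCP at [166.001, -602.53, 231.312] pointing down, gripper open.
Joint ranges: [-3.14, 3.14], [-1.21, 2.06], [-1.07, 1.41], [-3.16, 2.05], [-2.99, -0.16], [-3.1, 3.1]. Speed limits (rad/s): [2.79, 2.79, 3.14, 3.14, 3.14, 3.14].

### API

Orientations are given as a unit quaternion [x, y, z, w].
In Python, from bench import arm, optics gives the robot as it stands. The module is installed in compiled form; this text tells all that it offers.
- The arm moves only by the tool step_arm, never from a script. Its argument "motion" is a list of rows, each an object with "dr": the turn, a rotation vector about the tool's x, y, z in units of 8 degrees (1.0 is 8 degrees), a list of three; "slide": the shift along the tool's x, y, z in mm, a list of three; "jaw": the finger opening in mm, from 0 to 85.4. A call has exactly 8 rows; each row is the pose to reach, as a shift and turn from the pose commanded when the call began, along the tool's axes at that moment; what a row does not reach only later rows make up. A row lasts 1/8 s, in which the tool goes at most 62.5 mm and 10.7 degrees, less where a joint would pass 70% of its speed; a pose out of reach is approached as far as the arm can. A call with a gripper value outside its range is refused whole. The fingers move at their own pace and stop on an object; the grip force is fixed at half the most. Time passes only in rows, so rows that repeat a pose let the fingers close, or fill a call up. It gives the time, the measured TCP pose, the force, the opening and the grip force at its end, in the units of the state.
- arm.read_state(): the state, without advancing time (a new reading comes with each control period).
- optics.get_image(name): name is "scene" or "top"; returns the picture (384x512x3 uint8, blue, green, red); there is no depth.
- optics.camera_info(name): a dict with "camera_matrix" (3x3 intrinsics, pixels), "view" (4x4, takes a point from world to camera coordinates). Camera axes: x right, y up, looking along -z (the intrinsics and any distortion apply to the point x, -y, -z); pixel columns grow to the right and rows downward; lengths in mm; the calibration is good to about 2 mm. A picture is of the moment at which its call begins. camera_info takes no time and is no camera call.
- arm.job_done(): hands the job in; it is judged then, once.
The state is a dict: "clock": time; "joints": joint angles; "joint_vel": joint speeds; "joint_efforts": joint torques, N m; "position": TCP position; "ee_rot": TCP orientation; "contact_force": force on the tool from outside, world axes, zero at the start; "wrist_torque": the same for the moment, N m; "gripper_width": finger opening in mm; "grasp_force": force on a finger pad.
Only numpy, scipy, OpenCV 4.12 (cv2) and the standard library are available. Lean on these libraries where they do the work, as an engineer would, in place of code of your own. Each camera call takes 0.05 s, during which the arm holds its last target. There are 200 camera calls.

### The job

Make up the two drink kits from the stock on the table. The blue tray gets the pink syrup jar and the small steel jigger, each standing upright in a square compartment of its own, and the lemon grass stalk lying flat and straight along the long compartment; the yellow tray gets the green spice shaker, standing upright in either square compartment, and the foil packet lying flat and straight along the long compartment. Leave the two spice pots where they stand.

Things in the scene. Friction and masses are not known exactly. Their poses are not given: they have to be found in the camera images.
- blue_tray: Blue plastic kit tray, 164 (x) x 152 (y) x 24 mm high, fixed. Origin: centre of underside, z up; may face either way. Walls 4 mm thick, 24 mm high; floor 4 mm above the table. Long compartment 156 x 64 mm inside along x, centre at x = 0, y = +40 mm. Two square compartments 76 x 76 mm inside, centres at x = +40 and -40 mm, y = -34 mm. End tabs 12 mm, for looks only.
- yellow_tray: Yellow plastic kit tray, 164 (x) x 152 (y) x 24 mm high, fixed. Origin: centre of underside, z up; may face either way. Walls 4 mm thick, 24 mm high; floor 4 mm above the table. Long compartment 156 x 64 mm inside along x, centre at x = 0, y = +40 mm. Two square compartments 76 x 76 mm inside, centres at x = +40 and -40 mm, y = -34 mm. End tabs 12 mm, for looks only.
- pink_jar: Narrow round jar of pink syrup with a whitish lid, 52 mm diameter, 86 mm tall, about 0.11 kg. Origin: centre of its underside, z up. Stands upright at the start.
- jigger: Small double-ended steel jigger (hourglass measure), 38 mm diameter at both ends, 64 mm tall, about 0.06 kg; grip it from above as a 38 mm cylinder. Origin: centre of its underside, z up. Stands upright at the start.
- stalk: Pale yellow-green lemon grass stalk, rigid, lying flat on the table: 120 mm long, 13 mm wide, 11 mm thick, about 0.02 kg. Origin: middle of its underside; its own y axis runs along its length.
- shaker: Round glass spice shaker with pale green contents and a domed chrome cap with holes, 44 mm diameter, 72 mm tall, about 0.09 kg; below the cap (under 54 mm) it is 44 mm wide. Origin: centre of its underside, z up. Stands upright at the start.
- packet: Small foil packet, white with a green end, stiff, lying flat on the table: 92 mm long, 22 to 25 mm wide, 12 to 14 mm thick, about 0.02 kg. Origin: middle of its underside; its own y axis runs along its length.
- grey_pot: Low glass pot with a steel lid and dark grey contents, 58 mm diameter, 61 mm tall; belongs to no kit and stays where it is. Origin: centre of its underside, z up. Stands upright at the start.
- brown_pot: Low glass pot with a steel lid and brown contents, 58 mm diameter, 61 mm tall; belongs to no kit and stays where it is. Origin: centre of its underside, z up. Stands upright at the start.
Not all that is in view belongs to the job. There is more than one size of the packet; the job needs the smaller.

How it is judged:
By the outcome, as a careful person would: the job done as asked, in the order asked, and still so for the second after the job is handed in, with the robot touching nothing.
It also fails if it takes over 128 s, if anything falls off the work surface, if the arm or the gripper's body presses on something with over 40 N, if the wrist force passes 120 N, or if a joint passes its speed limit or range.

## Working session

There is one attempt and no reset: what is moved stays moved. The work goes in short steps, Python scripts to look and compute and a tool call to move; the robot and the scene stay as the last step left them, time stands still between calls to the robot, and variables do not carry over. Pictures are saved under pics/ and viewed, at most 14 in all, crops included, and the job is handed in when it is done.

Besides the shell and the picture viewer there is one more tool, called after "Call:" as a command line: name --argument value ..., lists and objects as JSON in quotes. step_arm: Moves the arm, as the interface text tells. Its arguments: {"type":"object","properties":{"motion":{"type":"array","items":{"type":"object","properties":{"dr":{"type":"array","items":{"type":"number"}},"slide":{"type":"array","items":{"type":"number"}},"jaw":{"type":"number"}}}}},"required":["motion"]}

```bash
mkdir -p pics; python3 - <<'E'
from bench import arm, optics
import cv2
for n in("scene","top"):
    cv2.imwrite(f"pics/{n}0.png",cv2.resize(optics.get_image(n),(800,600),interpolation=cv2.INTER_CUBIC))
    i=optics.camera_info(n);print(n,i)
s=arm.read_state();print(s)
E
```

```text
scene {'camera_matrix': array([[442.94098308,   0.        , 258.44493225],
       [  0.        , 442.94098308, 197.12230149],
       [  0.        ,   0.        ,   1.        ]]), 'view': array([[-5.26146237e-01, -8.50220566e-01, -1.71792681e-02,
         2.74181348e+02],
       [ 5.09658290e-01, -3.31437193e-01,  7.93975953e-01,
        -3.45354455e+02],
       [-6.80748532e-01,  4.08991904e-01,  6.07706392e-01,
        -9.54177421e+02],
       [ 0.00000000e+00,  0.00000000e+00,  0.00000000e+00,
         1.00000000e+00]])}
top {'camera_matrix': array([[378.41801512,   0.        , 249.78821516],
       [  0.        , 378.41801512, 187.86693612],
       [  0.        ,   0.        ,   1.        ]]), 'view': array([[ 2.36445983e-02, -9.99690582e-01,  7.72480127e-03,
        -5.82144940e+01],
       [ 9.93860406e-01,  2.43407042e-02,  1.07930638e-01,
        -5.70063944e+02],
       [-1.08085270e-01,  5.12539754e-03,  9.94128415e-01,
        -1.13408894e+03],
       [ 0.00000000e+00,  0.00000000e+00,  0.00000000e+00,
         1.00000000e+00]])}
{'clock': 0.1, 'joints': array([-1.04344130e+00,  3.85529237e-01,  6.74871095e-03, -4.16496383e-04,
       -1.19399611e+00, -2.58633863e-01]), 'joint_vel': array([-0.00045885, -0.00041011,  0.00316444,  0.00135153, -0.00028698,
       -0.00055098]), 'joint_efforts': array([-2.00389608e-03, -3.93317950e+01,  1.88928705e+01,  4.19795573e+00,
       -2.59286076e-03,  4.00330521e-06]), 'position': array([ 165.83040393, -602.05839467,  230.29839308]), 'ee_rot': array([-1.33880493e-01,  9.90996971e-01,  9.88799021e-04, -2.00379515e-04]), 'contact_force': array([-0.63794584, -0.11708687, -0.1492038 ]), 'wrist_torque': array([-0.01062258, -0.00348112,  0.00290742]), 'grasp_force': 0.0, 'gripper_width': 85.78726557528259}
```

View pics/scene0.png

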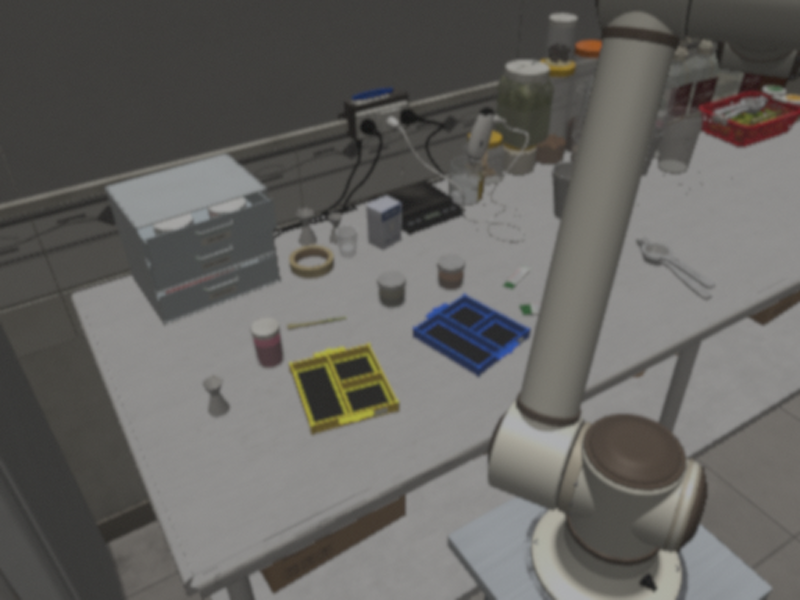

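View pics/top0.png

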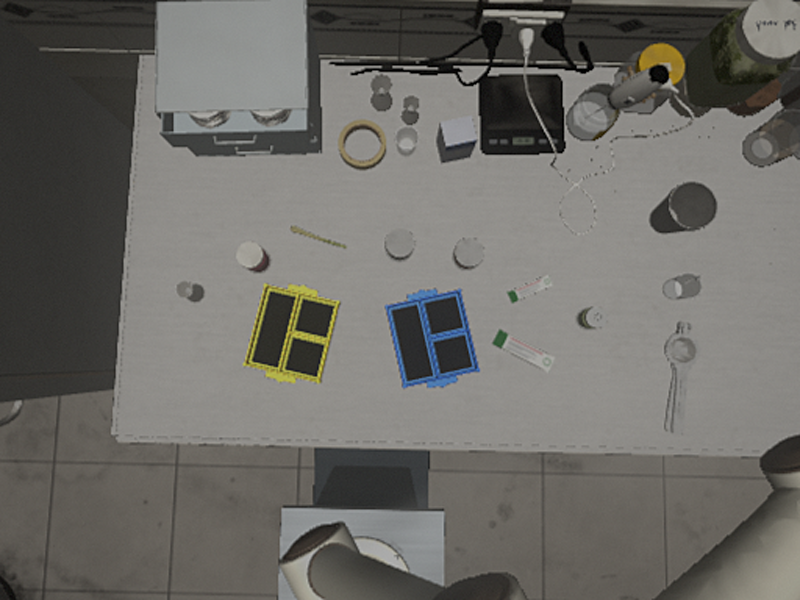

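The top view shows these objects (800-px scale):

- **Trays:** yellow at (291,334), blue at (432,338). On both, the long compartment is on the image-left side.
- **Kit items:** jar (252,256), stalk (318,237).
- **Pots:** (400,243) and (468,252).
- **Packet candidates:** (530,288) is short, (523,350) is long. The shorter one fits.
- **Jigger candidates:** (190,290), (381,92) and (411,108). The glass at (682,287) is not steel.
- **Shaker candidate:** (592,317).

I'll confirm these with crops and measurements.

```bash
cat > h.py <<'E'
from bench import arm, optics
import cv2, numpy as np
from scipy.spatial.transform import Rotation as R
I={n:optics.camera_info(n) for n in("scene","top")}
def ray(n,px):
    K,V=I[n]["camera_matrix"],I[n]["view"]
    px=np.atleast_2d(np.asarray(px,float))
    d=np.c_[(px[:,0]-K[0,2])/K[0,0],-(px[:,1]-K[1,2])/K[1,1],-np.ones(len(px))]@V[:3,:3]
    return -V[:3,:3].T@V[:3,3],d
def plane(n,px,z):
    c,d=ray(n,px); return (c+d*((z-c[2])/d[:,2])[:,None])[:,:2]
def proj(n,p):
    K,V=I[n]["camera_matrix"],I[n]["view"]
    q=V[:3,:3]@np.asarray(p,float)+V[:3,3]
    return np.array([K[0,2]+K[0,0]*q[0]/-q[2],K[1,2]-K[1,1]*q[1]/-q[2]])
def tri(pa,pb):
    (a,u),(b,v)=ray("top",pa),ray("scene",pb);u,v=u[0],v[0]
    s,t=np.linalg.lstsq(np.c_[u,-v],b-a,rcond=None)[0]
    return (a+s*u+b+t*v)/2,np.linalg.norm(a+s*u-b-t*v)
def go(x,y,z,yaw=None,note=""):
    """slide/dr from the present pose to TCP x,y,z, tool down, closing axis at yaw (deg, mod 180)"""
    s=arm.read_state();r=R.from_quat(s["ee_rot"])
    ty=r.as_matrix()[:,1];cur=np.degrees(np.arctan2(ty[1],ty[0]))
    w=0 if yaw is None else (yaw-cur+90)%180-90
    f=R.from_euler("z",cur+w-90,degrees=True)*R.from_euler("x",180,degrees=True)
    # tool y after x-flip is world -y rotated: fix by half turn
    if (f.as_matrix()[:,1]@ (R.from_euler("z",w,degrees=True).apply(ty)))<0: f=R.from_euler("z",180,degrees=True)*f
    sl=r.inv().apply(np.array([x,y,z])-s["position"]);dr=np.degrees((r.inv()*f).as_rotvec())/8
    print(note,"slide",sl.round(1),"dr",dr.round(2),"cur yaw",cur.round(1),"j6",s["joints"][5].round(2),"pos",s["position"].round(1))
E
python3 - <<'E'
from h import *
t=optics.get_image("top");s=optics.get_image("scene")
cv2.imwrite("pics/t.png",t);cv2.imwrite("pics/s.png",s)
def crop(im,x,y,w=40,h=30): # x,y in 800 scale
    x,y=int(x*.64),int(y*.64);c=im[max(0,y-h):y+h,max(0,x-w):x+w]
    return cv2.resize(c,(266,200),interpolation=cv2.INTER_CUBIC)
rows=[[crop(t,190,290),crop(t,395,100),crop(t,592,317)],[crop(t,525,320,45,34),crop(t,252,256),crop(t,320,237)],[crop(s,217,395),crop(s,318,230),crop(s,520,290)]]
cv2.imwrite("pics/crops.png",np.vstack([np.hstack(r) for r in rows]))
hsv=cv2.cvtColor(t,cv2.COLOR_BGR2HSV)
for n,lo,hi in(("blue",(100,120,50),(125,255,255)),("yellow",(22,120,80),(35,255,255))):
    m=cv2.inRange(hsv,lo,hi);c=max(cv2.findContours(m,0,1)[0],key=cv2.contourArea)
    w=plane("top",c[:,0,:],24);print(n,cv2.minAreaRect(w.astype(np.float32)))
print("cam",ray("top",[0,0])[0])
E
```

```text
blue ((486.55712890625, -127.94169616699219), (191.6821746826172, 150.73423767089844), 13.837087631225586)
yellow ((490.52044677734375, 147.989501953125), (152.26600646972656, 190.37806701660156), 78.1538314819336)
cam [ 445.362133    -38.50806686 1189.40709838]
```

View pics/crops.png

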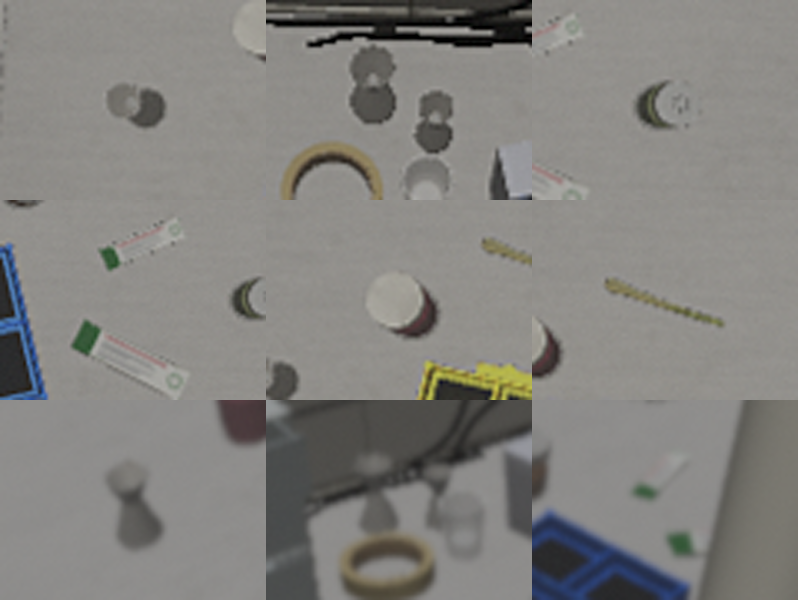

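The crops show a front jigger at crop (122,103). At the back there is a large jigger (373,85) and a small one (435,120). The short packet is at (140,243) and the long one at (130,358). The shaker has a green glass body and a perforated cap. I need to compare the jigger sizes numerically.

```bash
python3 - <<'E'
from h import *
t=cv2.imread("pics/t.png");s=cv2.imread("pics/s.png")
def up(im,x,y,w,h,f): 
    x,y=int(x*.64),int(y*.64);c=im[y-h:y+h,x-w:x+w];print(x-w,y-h,f);return cv2.convertScaleAbs(cv2.resize(c,None,fx=f,fy=f,interpolation=cv2.INTER_CUBIC),alpha=1.6,beta=-60)
a=up(t,190,290,20,15,10);b=up(t,397,100,20,15,10);c=up(s,217,395,20,15,10);d=up(s,322,228,20,15,10)
cv2.imwrite("pics/j.png",np.vstack([np.hstack([a,b]),np.hstack([c,d])]))
hsv=cv2.cvtColor(t,cv2.COLOR_BGR2HSV)
def blob(n,m,cx,cy,r=22,z=0,k=1):
    cx*=.64;cy*=.64
    w=np.zeros_like(m);cv2.circle(w,(int(cx),int(cy)),r,255,-1)
    for c in sorted(cv2.findContours(m&w,0,1)[0],key=cv2.contourArea)[-k:]:
        M=c[:,0,:].mean(0);p=plane("top",c[:,0,:],z);print(n,cv2.contourArea(c),cv2.boundingRect(c),cv2.minAreaRect(p.astype(np.float32)))
g=hsv[...,2]
bg=cv2.medianBlur(t,91);df=cv2.absdiff(t,bg).max(2);m=((df>14)*255).astype(np.uint8)
blob("stalk",m,320,237,22,6)
blob("packet",cv2.morphologyEx(m,cv2.MORPH_CLOSE,np.ones((5,5))),530,288,20,7)
blob("bigpacket",cv2.morphologyEx(m,cv2.MORPH_CLOSE,np.ones((5,5))),523,350,24,7)
blob("shaker",m,592,317,14,36)
blob("jar lid",((g>150)*255).astype(np.uint8),252,256,18,86)
for q in((252,256),(320,237),(530,288),(560,320)):print(g[int(q[1]*.64),int(q[0]*.64)])
blob("jar all",m,252,256,18,43);blob("jig",m,190,290,16,32);blob("pot1",m,400,243,15,61);blob("pot2",m,468,252,15,61)
E
```

```text
101 170 10
234 49 10
118 237 10
186 130 10
stalk 83.0 (186, 144, 36, 15) ((684.5384521484375, 106.59192657470703), (120.39310455322266, 16.131380081176758), 70.03004455566406)
packet 60.0 (335, 176, 18, 13) ((598.8576049804688, -341.4854736328125), (28.0886173248291, 51.60165786743164), 25.25977897644043)
bigpacket 175.5 (327, 221, 28, 17) ((458.3016357421875, -330.6361999511719), (80.1196517944336, 34.054954528808594), 66.26364135742188)
shaker 80.0 (368, 196, 14, 15) ((531.921630859375, -425.5953063964844), (43.797821044921875, 37.04353332519531), 7.3937554359436035)
jar lid 197.5 (151, 154, 17, 17) ((634.8261108398438, 225.9932861328125), (46.73457336425781, 47.749752044677734), 47.48870086669922)
159
136
149
144
jar all 286.5 (151, 155, 23, 20) ((634.746826171875, 225.29632568359375), (70.50930786132812, 49.50728225708008), 46.784881591796875)
jig 156.5 (113, 180, 18, 14) ((567.056884765625, 350.0904846191406), (56.963600158691406, 36.6877555847168), 72.99662017822266)
pot1 49.5 (246, 154, 19, 14) ((648.714599609375, -54.14250183105469), (57.43029022216797, 32.141788482666016), 74.80606842041016)
pot2 51.0 (289, 157, 20, 16) ((636.4734497070312, -185.20806884765625), (59.49574661254883, 35.9459114074707), 61.550418853759766)
```

View pics/j.png

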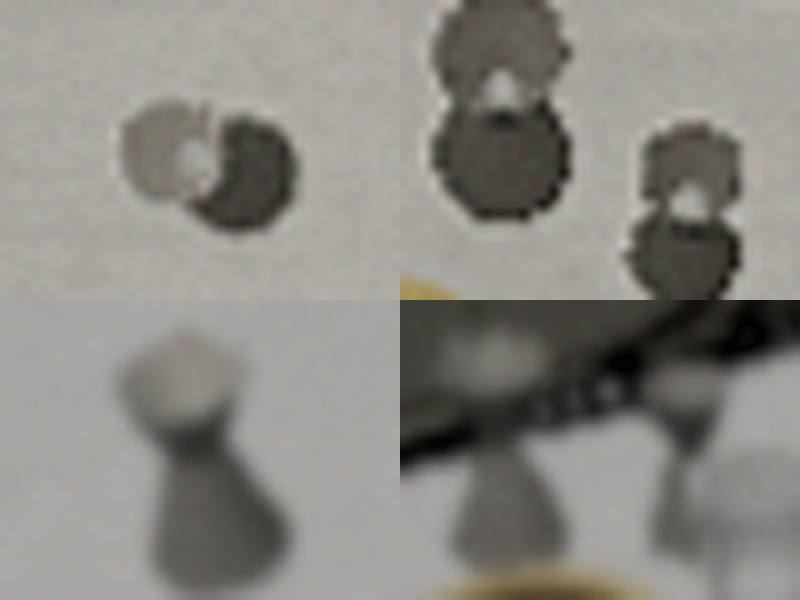

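```bash
python3 - <<'E'
from h import *
for n,a,b in(("front",(118,185.3),(136.2,245)),("small back",(263.2,65.5),(214.6,138.5)),("large back",(244.2,53.5),(195.5,135))):
    p,e=tri(a,b);print(n,p.round(1),e.round(1),"top px/mm",np.linalg.norm(proj("top",p+[0,20,0])-proj("top",p-[0,20,0]))/40,"scene",442.9/-(I["scene"]["view"]@np.r_[p,1])[2])
t=cv2.imread("pics/t.png");hsv=cv2.cvtColor(t,cv2.COLOR_BGR2HSV);G=t.max(2)
def blob(n,m,x,y,r,z):
    w=np.zeros_like(m);cv2.circle(w,(int(x*.64),int(y*.64)),r,255,-1)
    c=np.vstack([c for c in cv2.findContours(m&w,0,1)[0] if cv2.contourArea(c)>2]);p=plane("top",c[:,0,:],z);print(n,cv2.boundingRect(c),cv2.minAreaRect(p.astype(np.float32)))
green=cv2.inRange(hsv,(45,80,20),(85,255,255));white=((G>145)*255).astype(np.uint8)
print(np.median(G[195:205,300:320]))
for th in(138,145,150,155):
  w=((G>th)*255).astype(np.uint8)|green
  blob(f"packet{th}",w,530,288,19,7);blob(f"big{th}",w,523,350,24,7)
f=cv2.inRange(hsv,(0,40,0),(179,255,255))
blob("shakerbody",f,592,317,14,30)
# shaker full silhouette vs background
for d in (8,12,16):
  m=((abs(G.astype(int)-np.median(G[190:215,355:400]))>d)*255).astype(np.uint8);blob(f"shaker{d}",m,592,317,13,36)
cv2.imwrite("pics/k.png",cv2.resize(np.hstack([t[165:240,310:350+20],t[180:225,350:400].repeat(1,0) if 0 else t[165:240,350:410]]),None,fx=6.5,fy=6.5,interpolation=cv2.INTER_NEAREST))
E
```

```text
front [565.6 349.3  60.2] 2.6 top px/mm 0.3344087820611529 scene 0.38189311129275516
small back [951.7 -78.9  58.1] 4.4 top px/mm 0.3207573316585734 scene 0.2769906082177405
large back [979.8 -18.9  78. ] 3.8 top px/mm 0.3255425524026359 scene 0.2800582206779021
145.0
packet138 (320, 165, 39, 39) ((593.4224243164062, -325.4633483886719), (115.00466918945312, 118.06714630126953), 45.58049392700195)
big138 (310, 200, 49, 49) ((467.53662109375, -309.70599365234375), (143.64324951171875, 147.13449096679688), 45.78565216064453)
packet145 (320, 166, 38, 38) ((594.9349975585938, -325.122314453125), (113.43840026855469, 118.6687240600586), 23.779911041259766)
big145 (311, 201, 47, 48) ((466.20245361328125, -312.4308166503906), (139.7382354736328, 145.59046936035156), 24.381942749023438)
packet150 (326, 176, 28, 17) ((591.1676025390625, -325.80560302734375), (25.200172424316406, 87.65564727783203), 24.503067016601562)
big150 (316, 212, 39, 27) ((467.0400085449219, -313.23077392578125), (122.96265411376953, 33.53076171875), 63.247798919677734)
packet155 (326, 176, 28, 17) ((592.9168090820312, -325.06768798828125), (22.274169921875, 87.79412841796875), 23.881793975830078)
big155 (316, 212, 39, 26) ((465.8757019042969, -312.35931396484375), (121.56242370605469, 32.16733932495117), 65.33846282958984)
shakerbody (372, 198, 7, 12) ((530.8328247070312, -428.4456481933594), (34.817604064941406, 14.169837951660156), 14.6803617477417)
shaker8 (368, 196, 18, 15) ((531.4273681640625, -432.4813537597656), (46.81853485107422, 46.40203094482422), 45.40959548950195)
shaker12 (368, 196, 14, 15) ((531.9155883789062, -425.4838562011719), (44.21617889404297, 37.724971771240234), 8.015273094177246)
shaker16 (369, 196, 13, 15) ((532.0630493164062, -426.685302734375), (43.797821044921875, 34.84525680541992), 7.3937554359436035)
```

View pics/k.png

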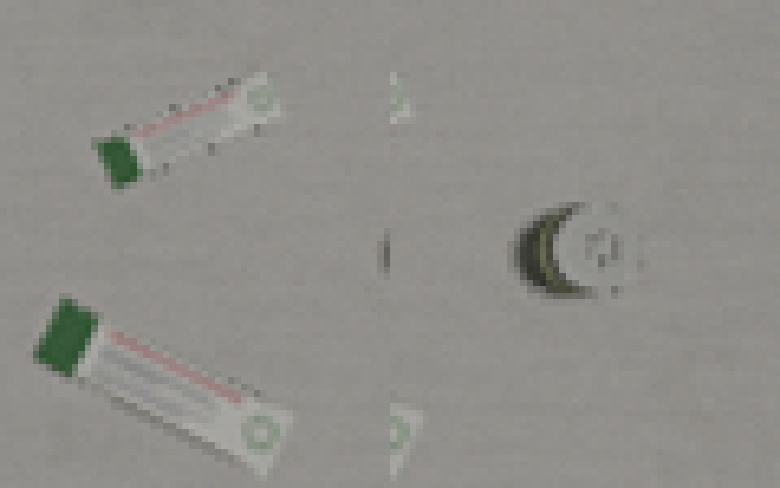

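The front jigger (118,185 native) triangulates to (566,349), about 64 mm tall. The two at the back are beyond x = 950 and out of reach, so the front one is the one meant. The packet at (592,-325) measures 88x25 mm and is the smaller; the other is 122 mm. I'll start with the jar.

```bash
python3 - <<'E'
from h import *
go(635,226,160,103.8,"jar above")
print("shaker", plane("top",[382.8,203],72), "jar lid two-view", plane("top",[159,162],86))
E
```

```text
jar above slide [-672.1  673.9   71.5] dr [ 0.01 -0.    0.2 ] cur yaw 105.4 j6 -0.26 pos [ 165.9 -602.2  230.7]
shaker [[ 531.38030225 -439.67686718]] jar lid two-view [[635.49242872 225.321155  ]]
```

Call:
step_arm --motion '[{"slide": [-40,40,0],"dr": [0,0,0.2],"jaw": 85},{"slide": [-82,82,0],"dr": [0,0,0.2],"jaw": 85},{"slide": [-125,125,0],"dr": [0,0,0.2],"jaw": 85},{"slide": [-168,168,0],"dr": [0,0,0.2],"jaw": 85},{"slide": [-211,211,0],"dr": [0,0,0.2],"jaw": 85},{"slide": [-254,254,0],"dr": [0,0,0.2],"jaw": 85},{"slide": [-297,297,0],"dr": [0,0,0.2],"jaw": 85},{"slide": [-340,340,0],"dr": [0,0,0.2],"jaw": 85}]'

```text
clock: 1.2
position: [404.1, -182.6, 231.6]
ee_rot: [-0.12, 0.993, -0.0, 0.0]
contact_force: [0.4, 0.3, -0.2]
gripper_width: 85.1
grasp_force: 0.0
```

Call:
step_arm --motion '[{"slide": [-43,43,0],"jaw": 85},{"slide": [-86,86,5],"jaw": 85},{"slide": [-129,129,15],"jaw": 85},{"slide": [-172,172,30],"jaw": 85},{"slide": [-215,215,45],"jaw": 85},{"slide": [-258,258,60],"jaw": 85},{"slide": [-296,296,70],"jaw": 85},{"slide": [-325,325,70],"jaw": 85}]'

```text
$.motion[0]: bad value
```

```bash
python3 -c "
from h import *
go(635,226,50,103.8)"
```

```text
slide [-321.6  341.7  181.7] dr [-0.    0.01  0.  ] cur yaw 103.8 j6 -1.27 pos [ 404.1 -182.6  231.6]
```

Call:
step_arm --motion '[{"slide": [-42,45,0],"dr": [0,0,0],"jaw": 85},{"slide": [-84,90,5],"dr": [0,0,0],"jaw": 85},{"slide": [-126,135,15],"dr": [0,0,0],"jaw": 85},{"slide": [-168,180,30],"dr": [0,0,0],"jaw": 85},{"slide": [-210,225,45],"dr": [0,0,0],"jaw": 85},{"slide": [-252,270,60],"dr": [0,0,0],"jaw": 85},{"slide": [-290,310,70],"dr": [0,0,0],"jaw": 85},{"slide": [-322,342,70],"dr": [0,0,0],"jaw": 85}]'

```text
clock: 2.2
position: [634.7, 226.4, 159.3]
ee_rot: [-0.121, 0.993, -0.001, -0.001]
contact_force: [0.2, -0.5, 0.0]
gripper_width: 85.1
grasp_force: 0.0
```

```bash
python3 -c "
from h import *
go(635,226,50,103.8)
cv2.imwrite('pics/a.png',cv2.resize(np.hstack([optics.get_image('top')[110:210,90:230],optics.get_image('scene')[150:250,110:250]]),None,fx=2.8,fy=2.8))"
```

```text
slide [ -0.5  -0.4 109.3] dr [-0.01 -0.02  0.01] cur yaw 103.9 j6 -1.91 pos [634.7 226.4 159.3]
```

View pics/a.png

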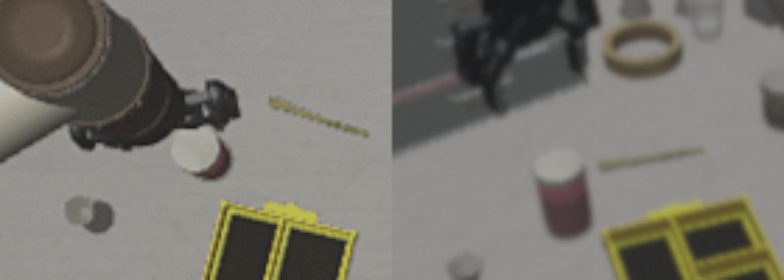

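```bash
python3 -c "
from h import *
for z in(0,86,146,159,200):
  print(z,proj('top',[635,226,z]),proj('scene',[635,226,z]))
s=arm.read_state();ty=R.from_quat(s['ee_rot']).as_matrix()[:,1]
for q in(-50,50): 
  p=s['position']+q*ty+[0,0,13];print(p,((proj('top',p)-[90,110])*2.8),((proj('scene',p)-[110,150])*2.8+[392,0]))
print((proj('scene',[635,226,86])-[110,150])*2.8+[392,0])"
```

```text
0 [165.02895946 166.91148258] [172.16134542 230.19729681]
86 [158.76133951 162.15902256] [168.00286461 207.23285444]
146 [153.78780431 158.38780998] [164.88802873 190.03174849]
159 [152.63526205 157.51388798] [164.1881438  186.16676321]
200 [148.8057198  154.61011484] [161.91903418 173.63602433]
[648.17855001 179.6802414  172.46637599] [220.267085   118.28776971] [580.8339281   68.38165457]
[623.99393525 276.71169944 172.44272037] [119.08226274 140.31608104] [495.33216408 112.85056304]
[554.4080209  160.25199244]
```

The picture shows the gripper over the jar, with the fingers where the calibration predicts. Lid at crop (200,150), fingertips at about (222,115) and (88,140). Next: descend and close.

Call:
step_arm --motion '[{"slide": [0,0,30],"dr": [0,0,0],"jaw": 85},{"slide": [0,0,60],"dr": [0,0,0],"jaw": 85},{"slide": [0,0,85],"dr": [0,0,0],"jaw": 85},{"slide": [0,0,105],"dr": [0,0,0],"jaw": 85},{"slide": [0,0,109],"dr": [0,0,0],"jaw": 70},{"slide": [0,0,109],"dr": [0,0,0],"jaw": 45},{"slide": [0,0,109],"dr": [0,0,0],"jaw": 45},{"slide": [0,0,109],"dr": [0,0,0],"jaw": 45}]'

```text
clock: 3.3
position: [635.1, 224.7, 53.4]
ee_rot: [-0.12, 0.993, 0.0, 0.001]
contact_force: [0.3, 0.3, 0.7]
gripper_width: 49.9
grasp_force: 62.1
```

Call:
step_arm --motion '[{"slide": [0,0,-25],"dr": [0,0,0],"jaw": 45},{"slide": [0,0,-65],"dr": [0,0,0],"jaw": 45},{"slide": [0,0,-110],"dr": [0,0,0],"jaw": 45},{"slide": [10,-20,-135],"dr": [0,0,0],"jaw": 45},{"slide": [30,-57,-140],"dr": [0,0,0],"jaw": 45},{"slide": [54,-100,-140],"dr": [0,0,0],"jaw": 45},{"slide": [78,-145,-140],"dr": [0,0,0],"jaw": 45},{"slide": [102,-190,-140],"dr": [0,0,0],"jaw": 45}]'

```text
clock: 4.3
position: [580.1, 14.2, 192.7]
ee_rot: [-0.12, 0.993, 0.0, 0.0]
contact_force: [-0.2, 0.3, -1.6]
gripper_width: 49.6
grasp_force: 62.2
```

Call:
step_arm --motion '[{"slide": [22,-41,0],"dr": [0,0,0],"jaw": 45},{"slide": [43,-80,0],"dr": [0,0,0],"jaw": 45},{"slide": [62,-115,0],"dr": [0,0,0],"jaw": 45},{"slide": [76,-140,0],"dr": [0,0,0],"jaw": 45},{"slide": [84,-154,0],"dr": [0,0,0],"jaw": 45},{"slide": [86,-157,0],"dr": [0,0,0],"jaw": 45},{"slide": [86,-157,15],"dr": [0,0,0],"jaw": 45},{"slide": [86,-157,40],"dr": [0,0,0],"jaw": 45}]'

```text
clock: 5.3
position: [535.5, -156.4, 151.8]
ee_rot: [-0.121, 0.993, 0.0, 0.001]
contact_force: [-0.3, -0.2, -1.6]
gripper_width: 49.5
grasp_force: 62.2
```

```bash
python3 -c "
from h import *
go(535,-157,57,103.8)
t=optics.get_image('top');s=optics.get_image('scene')
cv2.imwrite('pics/b.png',cv2.resize(np.hstack([t[160:260,230:330],s[160:260,250:350]]),None,fx=3.5,fy=3.5))"
```

```text
slide [ 0.8 -0.5 94.8] dr [-0.    0.01  0.01] cur yaw 103.9 j6 -1.33 pos [ 535.5 -156.4  151.8]
```

View pics/b.png

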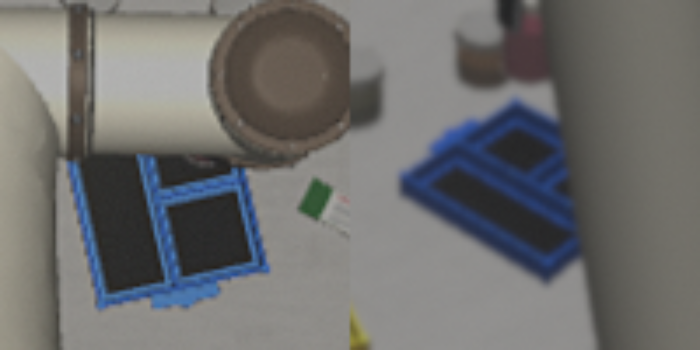

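The jar is held over the +x square of the blue tray; the arm hides most of it. Next: lower and release.

Call:
step_arm --motion '[{"slide": [0,0,35],"dr": [0,0,0],"jaw": 45},{"slide": [0,0,65],"dr": [0,0,0],"jaw": 45},{"slide": [0,0,83],"dr": [0,0,0],"jaw": 45},{"slide": [0,0,89],"dr": [0,0,0],"jaw": 45},{"slide": [0,0,92],"dr": [0,0,0],"jaw": 45},{"slide": [0,0,94],"dr": [0,0,0],"jaw": 45},{"slide": [0,0,95],"dr": [0,0,0],"jaw": 45},{"slide": [0,0,95],"dr": [0,0,0],"jaw": 45}]'

```text
clock: 6.4
position: [535.0, -157.4, 57.7]
ee_rot: [-0.12, 0.993, -0.0, 0.0]
contact_force: [0.6, -0.3, -1.1]
gripper_width: 49.7
grasp_force: 62.3
```

Call:
step_arm --motion '[{"slide": [0,0,1.5],"dr": [0,0,0],"jaw": 45},{"slide": [0,0,1.5],"dr": [0,0,0],"jaw": 60},{"slide": [0,0,1.5],"dr": [0,0,0],"jaw": 72},{"slide": [0,0,0],"dr": [0,0,0],"jaw": 75},{"slide": [0,0,-25],"dr": [0,0,0],"jaw": 75},{"slide": [0,0,-60],"dr": [0,0,0],"jaw": 75},{"slide": [0,0,-100],"dr": [0,0,0],"jaw": 75},{"slide": [0,0,-125],"dr": [0,0,0],"jaw": 75}]'

```text
clock: 7.4
position: [535.4, -157.5, 184.5]
ee_rot: [-0.12, 0.993, -0.0, 0.001]
contact_force: [-0.5, -0.0, 0.4]
gripper_width: 74.9
grasp_force: 0.0
```

Call:
step_arm --motion '[{"slide": [-13,40,-5],"dr": [0,0,0],"jaw": 75},{"slide": [-28,90,-5],"dr": [0,0,0],"jaw": 75},{"slide": [-44,142,-5],"dr": [0,0,0],"jaw": 75},{"slide": [-61,195,-5],"dr": [0,0,0],"jaw": 75},{"slide": [-78,250,-5],"dr": [0,0,0],"jaw": 75},{"slide": [-95,305,-5],"dr": [0,0,0],"jaw": 75},{"slide": [-112,360,-5],"dr": [0,0,0],"jaw": 75},{"slide": [-128,410,0],"dr": [0,0,0],"jaw": 75}]'

```text
clock: 8.4
position: [561.3, 273.5, 182.7]
ee_rot: [-0.12, 0.993, 0.0, 0.0]
contact_force: [0.3, -0.8, 0.2]
gripper_width: 75.0
grasp_force: 0.0
```

```bash
python3 -c "
from h import *
go(566,349.5,36,103.8)
t=optics.get_image('top');s=optics.get_image('scene')
cv2.imwrite('pics/c.png',cv2.resize(np.hstack([t[160:260,230:330],s[160:260,250:350]]),None,fx=3.5,fy=3.5))"
```

```text
slide [-22.5  72.6 146.8] dr [0.   0.01 0.  ] cur yaw 103.8 j6 -2.04 pos [561.3 273.5 182.7]
```

View pics/c.png

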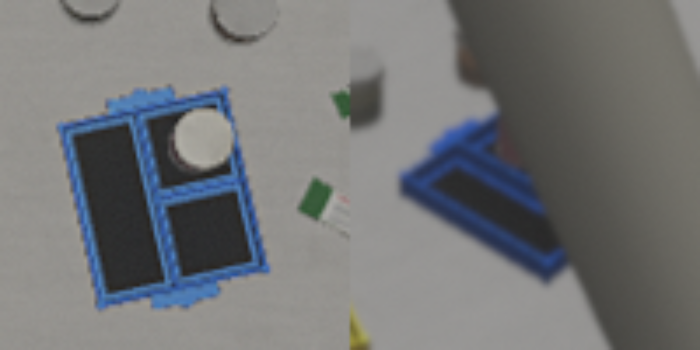

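The jar stands upright in the upper-right square (lid at crop 203,138). On to the jigger.

Call:
step_arm --motion '[{"slide": [-10,35,10],"dr": [0,0,0],"jaw": 75},{"slide": [-20,62,35],"dr": [0,0,0],"jaw": 75},{"slide": [-22.5,72.5,65],"dr": [0,0,0],"jaw": 75},{"slide": [-22.5,72.5,90],"dr": [0,0,0],"jaw": 75},{"slide": [-22.5,72.5,112],"dr": [0,0,0],"jaw": 75},{"slide": [-22.5,72.5,132],"dr": [0,0,0],"jaw": 75},{"slide": [-22.5,72.5,144],"dr": [0,0,0],"jaw": 75},{"slide": [-22.5,72.5,146],"dr": [0,0,0],"jaw": 70}]'

```text
clock: 9.5
position: [565.7, 346.4, 35.6]
ee_rot: [-0.12, 0.993, -0.001, -0.001]
contact_force: [1.0, 0.7, 0.5]
gripper_width: 70.3
grasp_force: 0.0
```

```bash
python3 -c "
from h import *
go(566,349.5,36,103.8)
t=optics.get_image('top');s=optics.get_image('scene')
cv2.imwrite('pics/d.png',cv2.resize(np.hstack([t[140:220,80:160],s[210:290,100:180]]),None,fx=4.5,fy=4.5))"
```

```text
slide [-1.   2.9 -0.4] dr [-0.01 -0.01 -0.  ] cur yaw 103.8 j6 -2.12 pos [565.7 346.4  35.6]
```

View pics/d.png

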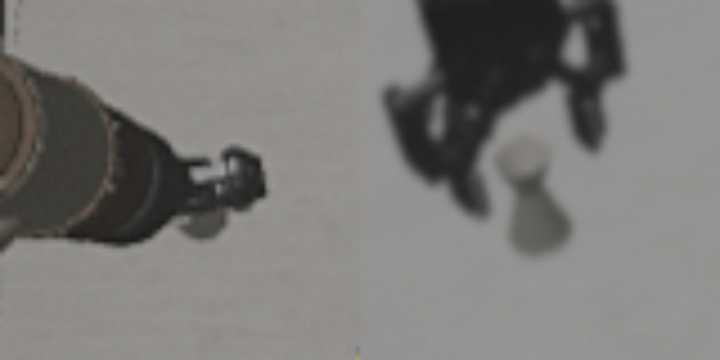

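The scene crop shows the fingers at (475,205) and (590,145), straddling the jigger's upper cup at (525,165). Closing.

Call:
step_arm --motion '[{"slide": [-1,3,0],"dr": [0,0,0],"jaw": 60},{"slide": [-1,3,0],"dr": [0,0,0],"jaw": 45},{"slide": [-1,3,0],"dr": [0,0,0],"jaw": 32},{"slide": [-1,3,0],"dr": [0,0,0],"jaw": 32},{"slide": [-1,3,0],"dr": [0,0,0],"jaw": 32},{"slide": [-1,3,0],"dr": [0,0,0],"jaw": 32},{"slide": [-1,3,0],"dr": [0,0,0],"jaw": 32},{"slide": [-1,3,0],"dr": [0,0,0],"jaw": 32}]'

```text
clock: 10.6
position: [566.5, 350.7, 37.1]
ee_rot: [-0.12, 0.993, 0.0, 0.001]
contact_force: [-0.8, 1.6, 6.4]
gripper_width: 32.7
grasp_force: 38.4
```

Call:
step_arm --motion '[{"slide": [0,0,0],"dr": [0,0,0],"jaw": 25},{"slide": [0,0,0],"dr": [0,0,0],"jaw": 25},{"slide": [0,0,-3],"dr": [0,0,0],"jaw": 25},{"slide": [0,0,-10],"dr": [0,0,0],"jaw": 25},{"slide": [0,0,-20],"dr": [0,0,0],"jaw": 25},{"slide": [0,0,-30],"dr": [0,0,0],"jaw": 25},{"slide": [0,0,-40],"dr": [0,0,0],"jaw": 25},{"slide": [0,0,-40],"dr": [0,0,0],"jaw": 25}]'

```text
clock: 11.6
position: [566.7, 350.8, 77.8]
ee_rot: [-0.12, 0.993, 0.001, 0.001]
contact_force: [-0.3, 1.1, -0.5]
gripper_width: 32.1
grasp_force: 59.4
```

```bash
python3 -c "
from h import *
go(456,-170,150,103.8)
s=optics.get_image('scene')
cv2.imwrite('pics/e.png',cv2.resize(s[190:290,90:190],None,fx=4.5,fy=4.5))"
```

```text
slide [ 231.6 -479.2  -73.3] dr [0.01 0.02 0.  ] cur yaw 103.8 j6 -2.13 pos [566.7 350.8  77.8]
```

View pics/e.png

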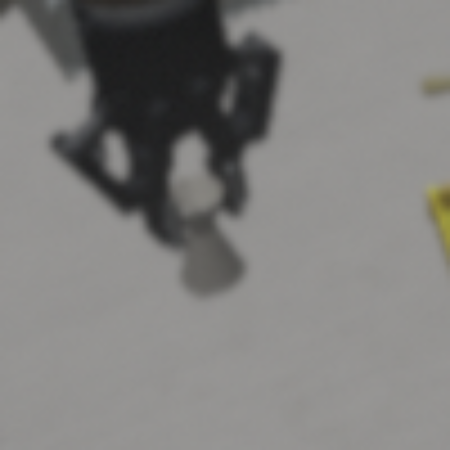

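The jigger is held upright between the fingers (cup at 195,190, base at 212,275). Carrying it over.

Call:
step_arm --motion '[{"slide": [0,0,-35],"dr": [0,0,0],"jaw": 25},{"slide": [10,-20,-65],"dr": [0,0,0],"jaw": 25},{"slide": [28,-58,-75],"dr": [0,0,0],"jaw": 25},{"slide": [50,-105,-75],"dr": [0,0,0],"jaw": 25},{"slide": [74,-153,-75],"dr": [0,0,0],"jaw": 25},{"slide": [98,-202,-75],"dr": [0,0,0],"jaw": 25},{"slide": [122,-252,-75],"dr": [0,0,0],"jaw": 25},{"slide": [146,-302,-75],"dr": [0,0,0],"jaw": 25}]'

```text
clock: 12.65
position: [495.5, 20.5, 151.1]
ee_rot: [-0.12, 0.993, -0.0, -0.0]
contact_force: [1.0, -0.5, -1.1]
gripper_width: 32.3
grasp_force: 59.7
```

Call:
step_arm --motion '[{"slide": [22,-45,0],"dr": [0,0,0],"jaw": 25},{"slide": [43,-88,0],"dr": [0,0,0],"jaw": 25},{"slide": [62,-127,0],"dr": [0,0,0],"jaw": 25},{"slide": [75,-155,0],"dr": [0,0,0],"jaw": 25},{"slide": [83,-171,0],"dr": [0,0,0],"jaw": 25},{"slide": [86,-177,5],"dr": [0,0,0],"jaw": 25},{"slide": [86,-177,20],"dr": [0,0,0],"jaw": 25},{"slide": [86,-177,40],"dr": [0,0,0],"jaw": 25}]'

```text
clock: 13.65
position: [455.3, -169.9, 110.8]
ee_rot: [-0.12, 0.993, -0.0, 0.0]
contact_force: [0.4, 0.3, -1.3]
gripper_width: 32.1
grasp_force: 59.7
```

```bash
python3 -c "
from h import *
go(456,-170.4,43,103.8)
off=[90,190]
for z in(41,105):print(z,(proj('scene',[566.7,350.8,z])-off)*4.5)"
```

```text
slide [-0.5 -0.7 67.8] dr [-0.    0.01  0.  ] cur yaw 103.8 j6 -1.31 pos [ 455.3 -169.9  110.8]
41 [208.55874768 270.65693442]
105 [187.75741837 189.42884003]
```

Call:
step_arm --motion '[{"slide": [0,0,25],"dr": [0,0,0],"jaw": 25},{"slide": [0,0,45],"dr": [0,0,0],"jaw": 25},{"slide": [0,0,58],"dr": [0,0,0],"jaw": 25},{"slide": [0,0,64],"dr": [0,0,0],"jaw": 25},{"slide": [0,0,66],"dr": [0,0,0],"jaw": 25},{"slide": [0,0,67],"dr": [0,0,0],"jaw": 25},{"slide": [0,0,67],"dr": [0,0,0],"jaw": 25},{"slide": [0,0,67],"dr": [0,0,0],"jaw": 25}]'

```text
clock: 14.65
position: [455.3, -170.3, 44.7]
ee_rot: [-0.12, 0.993, -0.0, 0.0]
contact_force: [-0.6, 0.1, -1.0]
gripper_width: 32.5
grasp_force: 59.7
```

Call:
step_arm --motion '[{"slide": [0,0,1],"dr": [0,0,0],"jaw": 25},{"slide": [0,0,2],"dr": [0,0,0],"jaw": 25},{"slide": [0,0,3],"dr": [0,0,0],"jaw": 25},{"slide": [0,0,3],"dr": [0,0,0],"jaw": 25},{"slide": [0,0,3],"dr": [0,0,0],"jaw": 25},{"slide": [0,0,3],"dr": [0,0,0],"jaw": 25},{"slide": [0,0,3],"dr": [0,0,0],"jaw": 25},{"slide": [0,0,3],"dr": [0,0,0],"jaw": 25}]'

```text
clock: 15.65
position: [455.1, -170.2, 41.3]
ee_rot: [-0.12, 0.993, 0.0, 0.0]
contact_force: [1.2, 0.4, -0.7]
gripper_width: 32.0
grasp_force: 59.7
```

Call:
step_arm --motion '[{"slide": [0,0,1],"dr": [0,0,0],"jaw": 25},{"slide": [0,0,1],"dr": [0,0,0],"jaw": 40},{"slide": [0,0,1],"dr": [0,0,0],"jaw": 55},{"slide": [0,0,1],"dr": [0,0,0],"jaw": 65},{"slide": [0,0,-15],"dr": [0,0,0],"jaw": 65},{"slide": [0,0,-45],"dr": [0,0,0],"jaw": 65},{"slide": [0,0,-85],"dr": [0,0,0],"jaw": 65},{"slide": [0,0,-120],"dr": [0,0,0],"jaw": 65}]'

```text
clock: 16.65
position: [455.1, -170.3, 162.6]
ee_rot: [-0.12, 0.993, -0.0, 0.0]
contact_force: [0.8, -0.3, -0.0]
gripper_width: 65.0
grasp_force: 0.0
```

```bash
python3 -c "
from h import *
go(684.5,106.6,160,160)"
```

```text
slide [-288.9  214.1    2.7] dr [-0.    0.   -7.02] cur yaw 103.8 j6 -1.31 pos [ 455.1 -170.3  162.6]
```

Call:
step_arm --motion '[{"slide": [-30,22,0],"dr": [0,0,-0.8],"jaw": 50},{"slide": [-70,52,0],"dr": [0,0,-1.7],"jaw": 40},{"slide": [-112,83,0],"dr": [0,0,-2.7],"jaw": 40},{"slide": [-155,115,0],"dr": [0,0,-3.7],"jaw": 40},{"slide": [-198,147,0],"dr": [0,0,-4.7],"jaw": 40},{"slide": [-238,176,0],"dr": [0,0,-5.7],"jaw": 40},{"slide": [-270,200,0],"dr": [0,0,-6.5],"jaw": 40},{"slide": [-289,214,0],"dr": [0,0,-7],"jaw": 40}]'

```text
clock: 17.65
position: [685.5, 108.3, 160.3]
ee_rot: [-0.574, 0.819, 0.0, -0.0]
contact_force: [0.2, 0.3, 0.5]
gripper_width: 40.3
grasp_force: 0.0
```

```bash
python3 -c "
from h import *
go(684.5,106.6,25,160)
t=optics.get_image('top');s=optics.get_image('scene')
cv2.imwrite('pics/f.png',cv2.resize(np.hstack([t[125:275,180:330],s[165:315,170:320]]),None,fx=2.6,fy=2.6))"
```

```text
slide [  1.8   0.2 135.3] dr [ 0.01 -0.    0.  ] cur yaw 160.0 j6 -0.74 pos [685.5 108.3 160.3]
```

View pics/f.png

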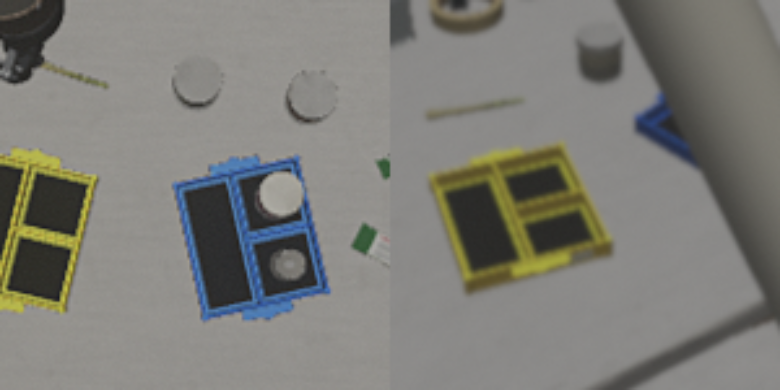

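Jar and jigger both stand in their squares (lid 281,193; jigger 289,264). Descending on the stalk.

Call:
step_arm --motion '[{"slide": [2,0,35],"dr": [0,0,0],"jaw": 40},{"slide": [2,0,70],"dr": [0,0,0],"jaw": 40},{"slide": [2,0,100],"dr": [0,0,0],"jaw": 40},{"slide": [2,0,125],"dr": [0,0,0],"jaw": 40},{"slide": [2,0,140],"dr": [0,0,0],"jaw": 40},{"slide": [2,0,147],"dr": [0,0,0],"jaw": 40},{"slide": [2,0,150],"dr": [0,0,0],"jaw": 40},{"slide": [2,0,150],"dr": [0,0,0],"jaw": 40}]'

```text
clock: 18.75
position: [684.4, 104.7, 12.1]
ee_rot: [-0.572, 0.82, -0.0, 0.001]
contact_force: [0.4, -0.4, -0.4]
gripper_width: 40.1
grasp_force: 0.0
```

```bash
python3 -c "
from h import *
go(684.5,106.6,3.5,160)
s=optics.get_image('scene')
cv2.imwrite('pics/g.png',cv2.resize(s[160:240,165:265],None,fx=5,fy=5))"
```

```text
slide [-1.8  0.6  8.6] dr [-0.01  0.01 -0.02] cur yaw 159.8 j6 -0.74 pos [684.4 104.7  12.1]
```

View pics/g.png

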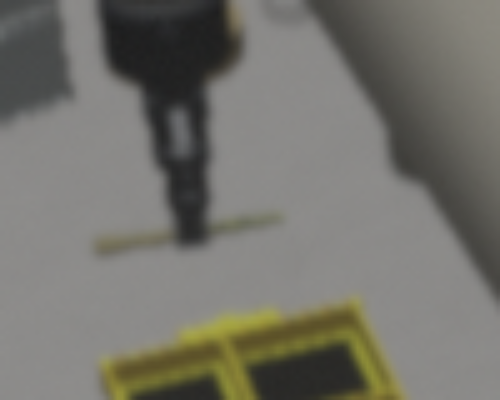

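The fingers straddle the stalk at its middle (190,235). Final lowering, then close.

Call:
step_arm --motion '[{"slide": [-1,0.5,5],"dr": [0,0,0],"jaw": 35},{"slide": [-1,0.5,8.5],"dr": [0,0,0],"jaw": 25},{"slide": [-1,0.5,8.5],"dr": [0,0,0],"jaw": 15},{"slide": [-1,0.5,8.5],"dr": [0,0,0],"jaw": 5},{"slide": [-1,0.5,8.5],"dr": [0,0,0],"jaw": 5},{"slide": [-1,0.5,8.5],"dr": [0,0,0],"jaw": 5},{"slide": [-1,0.5,8.5],"dr": [0,0,0],"jaw": 5},{"slide": [-1,0.5,8.5],"dr": [0,0,0],"jaw": 5}]'

```text
clock: 19.8
position: [683.9, 105.8, 2.8]
ee_rot: [-0.572, 0.82, 0.0, 0.0]
contact_force: [0.2, 0.3, 0.2]
gripper_width: 9.6
grasp_force: 59.9
```

Call:
step_arm --motion '[{"slide": [0,0,-10],"dr": [0,0,0],"jaw": 5},{"slide": [0,0,-30],"dr": [0,0,0],"jaw": 5},{"slide": [0,0,-60],"dr": [0,0,0],"jaw": 5},{"slide": [0,0,-95],"dr": [0,0,0],"jaw": 5},{"slide": [0,0,-130],"dr": [0,0,0],"jaw": 5},{"slide": [0,0,-155],"dr": [0,0,0],"jaw": 5},{"slide": [0,0,-165],"dr": [0,0,0],"jaw": 5},{"slide": [0,0,-165],"dr": [0,0,0],"jaw": 5}]'

```text
clock: 20.8
position: [684.0, 105.9, 169.0]
ee_rot: [-0.572, 0.82, -0.0, 0.001]
contact_force: [-0.4, -0.2, -0.4]
gripper_width: 9.8
grasp_force: 59.9
```

```bash
python3 -c "
from h import *
go(476.4,-86.2,160,103.8)"
```

```text
slide [252.  128.5   8.5] dr [-0.    0.01  7.  ] cur yaw 159.8 j6 -0.74 pos [684.  105.9 169. ]
```

Call:
step_arm --motion '[{"slide": [25,13,0],"dr": [0,0,0.8],"jaw": 5},{"slide": [60,31,0],"dr": [0,0,1.7],"jaw": 5},{"slide": [97,50,0],"dr": [0,0,2.7],"jaw": 5},{"slide": [135,69,0],"dr": [0,0,3.7],"jaw": 5},{"slide": [173,88,0],"dr": [0,0,4.7],"jaw": 5},{"slide": [208,106,0],"dr": [0,0,5.7],"jaw": 5},{"slide": [236,120,0],"dr": [0,0,6.5],"jaw": 5},{"slide": [252,128.5,0],"dr": [0,0,7],"jaw": 5}]'

```text
clock: 21.8
position: [474.1, -87.3, 166.7]
ee_rot: [-0.118, 0.993, 0.0, -0.001]
contact_force: [-0.4, 0.9, 0.1]
gripper_width: 9.7
grasp_force: 60.0
```

Call:
step_arm --motion '[{"slide": [0,0,0],"dr": [0,0,0],"jaw": 5},{"slide": [0,0,10],"dr": [0,0,0],"jaw": 5},{"slide": [0,0,30],"dr": [0,0,0],"jaw": 5},{"slide": [0,0,55],"dr": [0,0,0],"jaw": 5},{"slide": [0,0,80],"dr": [0,0,0],"jaw": 5},{"slide": [0,0,100],"dr": [0,0,0],"jaw": 5},{"slide": [0,0,110],"dr": [0,0,0],"jaw": 5},{"slide": [0,0,110],"dr": [0,0,0],"jaw": 5}]'

```text
clock: 22.8
position: [476.1, -86.1, 56.9]
ee_rot: [-0.121, 0.993, -0.0, -0.001]
contact_force: [-0.8, 0.0, -0.2]
gripper_width: 9.8
grasp_force: 60.0
```

```bash
python3 -c "
from h import *
go(476.4,-86.2,8,103.8)
t=optics.get_image('top');s=optics.get_image('scene')
cv2.imwrite('pics/i.png',cv2.resize(np.hstack([t[160:270,230:340],s[160:270,240:350]]),None,fx=3.5,fy=3.5))"
```

```text
slide [-0.4 -0.1 48.9] dr [ 0.   -0.02  0.01] cur yaw 103.8 j6 -1.49 pos [476.1 -86.1  56.9]
```

View pics/i.png

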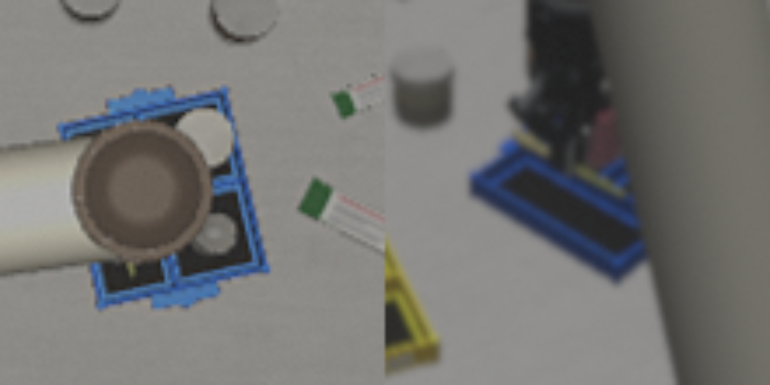

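The stalk hangs above the long compartment, parallel to it (its end shows at (131,268)). Lowering and releasing.

Call:
step_arm --motion '[{"slide": [0,0,12],"dr": [0,0,0],"jaw": 5},{"slide": [0,0,26],"dr": [0,0,0],"jaw": 5},{"slide": [0,0,38],"dr": [0,0,0],"jaw": 5},{"slide": [0,0,45],"dr": [0,0,0],"jaw": 5},{"slide": [0,0,48],"dr": [0,0,0],"jaw": 5},{"slide": [0,0,49],"dr": [0,0,0],"jaw": 5},{"slide": [0,0,49.5],"dr": [0,0,0],"jaw": 5},{"slide": [0,0,49.5],"dr": [0,0,0],"jaw": 5}]'

```text
clock: 23.9
position: [476.5, -86.4, 8.6]
ee_rot: [-0.12, 0.993, 0.0, 0.0]
contact_force: [0.4, 0.5, -0.8]
gripper_width: 9.6
grasp_force: 60.0
```

Call:
step_arm --motion '[{"slide": [0,0,0],"dr": [0,0,0],"jaw": 10},{"slide": [0,0,0],"dr": [0,0,0],"jaw": 16},{"slide": [0,0,0],"dr": [0,0,0],"jaw": 22},{"slide": [0,0,0],"dr": [0,0,0],"jaw": 22},{"slide": [0,0,-15],"dr": [0,0,0],"jaw": 22},{"slide": [0,0,-45],"dr": [0,0,0],"jaw": 22},{"slide": [0,0,-90],"dr": [0,0,0],"jaw": 25},{"slide": [0,0,-140],"dr": [0,0,0],"jaw": 60}]'

```text
clock: 24.9
position: [475.7, -86.4, 149.3]
ee_rot: [-0.12, 0.993, 0.0, -0.001]
contact_force: [1.7, -0.1, -0.0]
gripper_width: 42.3
grasp_force: 0.0
```

```bash
python3 -c "
from h import *
go(531.4,-439,150,103.8)"
```

```text
slide [  30.  -355.7   -0.8] dr [ 0.   -0.01 -0.  ] cur yaw 103.8 j6 -1.49 pos [475.7 -86.4 149.3]
```

Call:
step_arm --motion '[{"slide": [3,-30,-5],"dr": [0,0,0],"jaw": 80},{"slide": [7,-80,-5],"dr": [0,0,0],"jaw": 80},{"slide": [11,-132,-5],"dr": [0,0,0],"jaw": 80},{"slide": [16,-184,-5],"dr": [0,0,0],"jaw": 80},{"slide": [20,-236,-5],"dr": [0,0,0],"jaw": 80},{"slide": [25,-288,-5],"dr": [0,0,0],"jaw": 80},{"slide": [28,-332,0],"dr": [0,0,0],"jaw": 80},{"slide": [30,-355,0],"dr": [0,0,0],"jaw": 80}]'

```text
clock: 25.9
position: [531.2, -440.3, 146.9]
ee_rot: [-0.119, 0.993, 0.001, -0.001]
contact_force: [0.9, 0.1, -0.0]
gripper_width: 79.8
grasp_force: 0.0
```

```bash
python3 - <<'E'
from h import *
go(531.4,-439,30,103.8)
t=optics.get_image("top");cv2.imwrite("pics/t2.png",t);G=t.max(2);hsv=cv2.cvtColor(t,cv2.COLOR_BGR2HSV)
# stalk in blue tray
m=cv2.inRange(hsv,(18,50,90),(40,255,255));w=np.zeros_like(m);w[180:255,245:300]=255
c=np.vstack([c for c in cv2.findContours(m&w,0,1)[0]]);p=plane("top",c[:,0,:],10);print(len(c),cv2.boundingRect(c),cv2.minAreaRect(p.astype(np.float32)))
# shaker: body tip in scene view?
for z in(0,36,72):print(z,proj("top",[531.4,-439,z]),proj("scene",[531.4,-439,z]))
E
```

```text
slide [ -0.6   1.1 116.9] dr [ 0.01 -0.01 -0.01] cur yaw 103.7 j6 -0.87 pos [ 531.2 -440.3  146.9]
76 (257, 201, 11, 38) ((476.11907958984375, -84.11849975585938), (117.78670501708984, 10.415642738342285), 12.488066673278809)
0 [374.4342789 204.5445811] [367.39280655 176.09923773]
36 [378.37745512 203.79027689] [368.82437891 167.19546663]
72 [382.57213921 202.98786085] [370.29909889 158.02333572]
```

The stalk lies in the blue long compartment at (476,-84), yaw 12.5°, which is straight. On to the shaker.

Call:
step_arm --motion '[{"slide": [-0.5,1,30],"dr": [0,0,0],"jaw": 80},{"slide": [-0.5,1,60],"dr": [0,0,0],"jaw": 80},{"slide": [-0.5,1,85],"dr": [0,0,0],"jaw": 80},{"slide": [-0.5,1,102],"dr": [0,0,0],"jaw": 80},{"slide": [-0.5,1,112],"dr": [0,0,0],"jaw": 80},{"slide": [-0.5,1,117],"dr": [0,0,0],"jaw": 80},{"slide": [-0.5,1,117],"dr": [0,0,0],"jaw": 80},{"slide": [-0.5,1,117],"dr": [0,0,0],"jaw": 70}]'

```text
clock: 26.95
position: [532.6, -437.5, 32.3]
ee_rot: [-0.12, 0.993, -0.001, 0.001]
contact_force: [0.6, -0.1, 0.4]
gripper_width: 70.0
grasp_force: 0.0
```

Call:
step_arm --motion '[{"slide": [0,0,0],"dr": [0,0,0],"jaw": 60},{"slide": [0,0,0],"dr": [0,0,0],"jaw": 50},{"slide": [0,0,0],"dr": [0,0,0],"jaw": 42},{"slide": [0,0,0],"dr": [0,0,0],"jaw": 35},{"slide": [0,0,0],"dr": [0,0,0],"jaw": 35},{"slide": [0,0,0],"dr": [0,0,0],"jaw": 35},{"slide": [0,0,0],"dr": [0,0,0],"jaw": 35},{"slide": [0,0,0],"dr": [0,0,0],"jaw": 35}]'

```text
clock: 27.95
position: [532.4, -437.4, 32.1]
ee_rot: [-0.12, 0.993, -0.0, 0.0]
contact_force: [-0.5, 0.3, 5.1]
gripper_width: 41.6
grasp_force: 60.7
```

Call:
step_arm --motion '[{"slide": [0,0,-10],"dr": [0,0,0],"jaw": 35},{"slide": [0,0,-35],"dr": [0,0,0],"jaw": 35},{"slide": [0,0,-75],"dr": [0,0,0],"jaw": 35},{"slide": [0,0,-115],"dr": [0,0,0],"jaw": 35},{"slide": [-4,20,-145],"dr": [0,0,0],"jaw": 35},{"slide": [-14,60,-160],"dr": [0,0,0],"jaw": 35},{"slide": [-25,110,-160],"dr": [0,0,0.4],"jaw": 35},{"slide": [-36,160,-160],"dr": [0,0,0.8],"jaw": 35}]'

```text
clock: 28.95
position: [528.3, -271.7, 191.1]
ee_rot: [-0.063, 0.998, 0.0, -0.0]
contact_force: [0.6, 1.2, -1.2]
gripper_width: 41.4
grasp_force: 60.9
```

```bash
python3 -c "
from h import *
go(522,103,170,78)"
```

```text
slide [-41.  372.5  21.3] dr [ 0.   -0.    2.41] cur yaw 97.2 j6 -1.24 pos [ 528.3 -271.7  191.1]
```

Call:
step_arm --motion '[{"slide": [-5,47,0],"dr": [0,0,0.3],"jaw": 35},{"slide": [-11,97,0],"dr": [0,0,0.7],"jaw": 35},{"slide": [-16,148,0],"dr": [0,0,1.1],"jaw": 35},{"slide": [-22,200,0],"dr": [0,0,1.5],"jaw": 35},{"slide": [-28,252,0],"dr": [0,0,1.9],"jaw": 35},{"slide": [-34,303,0],"dr": [0,0,2.2],"jaw": 35},{"slide": [-39,347,5],"dr": [0,0,2.4],"jaw": 35},{"slide": [-41,372,20],"dr": [0,0,2.4],"jaw": 35}]'

```text
clock: 29.95
position: [521.7, 103.3, 171.7]
ee_rot: [0.102, 0.995, 0.001, 0.001]
contact_force: [0.4, -0.4, -1.1]
gripper_width: 41.5
grasp_force: 60.9
```

Call:
step_arm --motion '[{"slide": [0,0,10],"dr": [0,0,0],"jaw": 35},{"slide": [0,0,35],"dr": [0,0,0],"jaw": 35},{"slide": [0,0,65],"dr": [0,0,0],"jaw": 35},{"slide": [0,0,90],"dr": [0,0,0],"jaw": 35},{"slide": [0,0,108],"dr": [0,0,0],"jaw": 35},{"slide": [0,0,118],"dr": [0,0,0],"jaw": 35},{"slide": [0,0,120],"dr": [0,0,0],"jaw": 35},{"slide": [0,0,120],"dr": [0,0,0],"jaw": 35}]'

```text
clock: 30.95
position: [522.0, 100.9, 51.8]
ee_rot: [0.103, 0.995, 0.0, 0.0]
contact_force: [-0.2, -0.3, -1.0]
gripper_width: 41.6
grasp_force: 60.9
```

```bash
python3 -c "
from h import *
go(522,103,37,78)"
```

```text
slide [ 0.5  2.  14.8] dr [0.   0.01 0.02] cur yaw 78.2 j6 -2.27 pos [522.  100.9  51.8]
```

Call:
step_arm --motion '[{"slide": [0.5,2,5],"dr": [0,0,0],"jaw": 35},{"slide": [0.5,2,9],"dr": [0,0,0],"jaw": 35},{"slide": [0.5,2,12],"dr": [0,0,0],"jaw": 35},{"slide": [0.5,2,14],"dr": [0,0,0],"jaw": 35},{"slide": [0.5,2,15],"dr": [0,0,0],"jaw": 35},{"slide": [0.5,2,15],"dr": [0,0,0],"jaw": 35},{"slide": [0.5,2,15.5],"dr": [0,0,0],"jaw": 35},{"slide": [0.5,2,15.5],"dr": [0,0,0],"jaw": 35}]'

```text
clock: 31.95
position: [521.7, 103.1, 36.1]
ee_rot: [0.103, 0.995, 0.0, 0.0]
contact_force: [-0.2, -0.3, 1.3]
gripper_width: 41.9
grasp_force: 61.2
```

Call:
step_arm --motion '[{"slide": [0,0,0],"dr": [0,0,0],"jaw": 45},{"slide": [0,0,0],"dr": [0,0,0],"jaw": 55},{"slide": [0,0,0],"dr": [0,0,0],"jaw": 65},{"slide": [0,0,-3],"dr": [0,0,0],"jaw": 65},{"slide": [0,0,-20],"dr": [0,0,0],"jaw": 65},{"slide": [0,0,-50],"dr": [0,0,0],"jaw": 65},{"slide": [0,0,-95],"dr": [0,0,0],"jaw": 65},{"slide": [0,0,-140],"dr": [0,0,0],"jaw": 65}]'

```text
clock: 32.95
position: [521.3, 102.9, 177.3]
ee_rot: [0.103, 0.995, -0.0, -0.0]
contact_force: [0.6, 0.9, -0.6]
gripper_width: 64.9
grasp_force: 0.0
```

```bash
python3 -c "
from h import *
go(592,-325.5,150,24)"
```

```text
slide [-156.8 -404.9   27.3] dr [-0.   -0.    6.78] cur yaw 78.2 j6 -2.28 pos [521.3 102.9 177.3]
```

Call:
step_arm --motion '[{"slide": [-16,-42,0],"dr": [0,0,0.6],"jaw": 60},{"slide": [-36,-93,0],"dr": [0,0,1.4],"jaw": 50},{"slide": [-57,-147,0],"dr": [0,0,2.3],"jaw": 50},{"slide": [-78,-202,0],"dr": [0,0,3.2],"jaw": 50},{"slide": [-99,-256,5],"dr": [0,0,4.1],"jaw": 50},{"slide": [-120,-310,10],"dr": [0,0,5.1],"jaw": 50},{"slide": [-140,-362,20],"dr": [0,0,6.0],"jaw": 50},{"slide": [-157,-405,27],"dr": [0,0,6.8],"jaw": 50}]'

```text
clock: 33.95
position: [592.2, -327.7, 148.3]
ee_rot: [0.548, 0.836, -0.0, -0.0]
contact_force: [1.3, 2.2, 0.4]
gripper_width: 50.3
grasp_force: 0.0
```

```bash
python3 -c "
from h import *
go(592,-325.5,15,24)
t=optics.get_image('top');cv2.imwrite('pics/t3.png',t);hsv=cv2.cvtColor(t,cv2.COLOR_BGR2HSV)
print('shaker expected',proj('top',[521.5,103,76]),proj('top',[521.5,103,4]))
g=cv2.inRange(hsv,(45,80,20),(85,255,255))
for c in cv2.findContours(g,0,1)[0]:
  if cv2.contourArea(c)>5:print(cv2.boundingRect(c))
"
```

```text
slide [  2.    0.8 133.3] dr [-0.   -0.   -0.06] cur yaw 23.5 j6 -2.46 pos [ 592.2 -327.7  148.3]
shaker expected [199.44056206 201.80866842] [202.30178965 203.44682876]
```

Call:
step_arm --motion '[{"slide": [2,1,35],"dr": [0,0,0],"jaw": 45},{"slide": [2,1,68],"dr": [0,0,0],"jaw": 45},{"slide": [2,1,98],"dr": [0,0,0],"jaw": 45},{"slide": [2,1,120],"dr": [0,0,0],"jaw": 45},{"slide": [2,1,133],"dr": [0,0,0],"jaw": 45},{"slide": [2,1,138],"dr": [0,0,0],"jaw": 45},{"slide": [2,1,140],"dr": [0,0,0],"jaw": 45},{"slide": [2,1,140],"dr": [0,0,0],"jaw": 45}]'

```text
clock: 35.0
position: [593.0, -323.4, 9.6]
ee_rot: [0.546, 0.838, 0.0, 0.001]
contact_force: [0.1, 0.3, -1.1]
gripper_width: 45.1
grasp_force: 0.0
```

```bash
python3 -c "
from h import *
go(592,-325.5,3.5,24)"
```

```text
slide [-1.5 -1.8  6.1] dr [ 0.01  0.01 -0.02] cur yaw 23.8 j6 -2.47 pos [ 593.  -323.4    9.6]
```

Call:
step_arm --motion '[{"slide": [-0.5,-1,3],"dr": [0,0,0],"jaw": 38},{"slide": [-0.5,-1,6],"dr": [0,0,0],"jaw": 30},{"slide": [-0.5,-1,6],"dr": [0,0,0],"jaw": 24},{"slide": [-0.5,-1,6],"dr": [0,0,0],"jaw": 15},{"slide": [-0.5,-1,6],"dr": [0,0,0],"jaw": 15},{"slide": [-0.5,-1,6],"dr": [0,0,0],"jaw": 15},{"slide": [-0.5,-1,6],"dr": [0,0,0],"jaw": 15},{"slide": [-0.5,-1,6],"dr": [0,0,0],"jaw": 15}]'

```text
clock: 36.0
position: [591.9, -324.1, 2.9]
ee_rot: [0.546, 0.838, 0.0, 0.0]
contact_force: [1.0, -0.2, 1.1]
gripper_width: 19.3
grasp_force: 61.6
```

Call:
step_arm --motion '[{"slide": [0,0,-10],"dr": [0,0,0],"jaw": 10},{"slide": [0,0,-30],"dr": [0,0,0],"jaw": 10},{"slide": [0,0,-60],"dr": [0,0,0],"jaw": 10},{"slide": [0,0,-95],"dr": [0,0,0],"jaw": 10},{"slide": [0,0,-130],"dr": [0,0,0],"jaw": 10},{"slide": [0,0,-155],"dr": [0,0,0],"jaw": 10},{"slide": [0,0,-165],"dr": [0,0,0],"jaw": 10},{"slide": [0,0,-165],"dr": [0,0,0],"jaw": 10}]'

```text
clock: 37.0
position: [591.8, -324.1, 168.3]
ee_rot: [0.546, 0.838, 0.0, 0.0]
contact_force: [-0.1, 1.3, -0.7]
gripper_width: 19.4
grasp_force: 61.5
```

```bash
python3 -c "
from h import *
go(499.2,188.5,170,78)"
```

```text
slide [506.4 122.1  -1.8] dr [ 0.    0.01 -6.78] cur yaw 23.8 j6 -2.46 pos [ 591.8 -324.1  168.3]
```

Call:
step_arm --motion '[{"slide": [20,5,0],"dr": [0,0,-0.8],"jaw": 10},{"slide": [50,12,0],"dr": [0,0,-1.7],"jaw": 10},{"slide": [85,20,0],"dr": [0,0,-2.7],"jaw": 10},{"slide": [122,29,0],"dr": [0,0,-3.7],"jaw": 10},{"slide": [160,38,0],"dr": [0,0,-4.7],"jaw": 10},{"slide": [200,48,0],"dr": [0,0,-5.6],"jaw": 10},{"slide": [240,58,0],"dr": [0,0,-6.4],"jaw": 10},{"slide": [280,67,0],"dr": [0,0,-6.8],"jaw": 10}]'

```text
clock: 38.0
position: [538.8, -39.7, 166.2]
ee_rot: [0.102, 0.995, -0.0, -0.002]
contact_force: [0.7, 1.0, -0.9]
gripper_width: 19.1
grasp_force: 61.5
```

```bash
python3 -c "
from h import *
go(499.2,188.5,170,78)"
```

```text
slide [ 85.1 215.5  -3.8] dr [-0.01 -0.02  0.04] cur yaw 78.3 j6 -2.0 pos [538.8 -39.7 166.2]
```

Call:
step_arm --motion '[{"slide": [17,43,0],"dr": [0,0,0],"jaw": 10},{"slide": [36,91,0],"dr": [0,0,0],"jaw": 10},{"slide": [54,137,0],"dr": [0,0,0],"jaw": 10},{"slide": [70,178,0],"dr": [0,0,0],"jaw": 10},{"slide": [80,203,10],"dr": [0,0,0],"jaw": 10},{"slide": [85,215,35],"dr": [0,0,0],"jaw": 10},{"slide": [85,215,70],"dr": [0,0,0],"jaw": 10},{"slide": [85,215,100],"dr": [0,0,0],"jaw": 10}]'

```text
clock: 39.0
position: [499.6, 186.5, 65.3]
ee_rot: [0.103, 0.995, -0.001, -0.001]
contact_force: [-0.8, -0.2, -0.3]
gripper_width: 19.4
grasp_force: 61.5
```

```bash
python3 -c "
from h import *
go(499.2,188.5,8,78)"
```

```text
slide [ 0.6  2.  57.3] dr [-0.02 -0.02  0.03] cur yaw 78.2 j6 -2.44 pos [499.6 186.5  65.3]
```

Call:
step_arm --motion '[{"slide": [0.5,1,15],"dr": [0,0,0],"jaw": 10},{"slide": [0.5,1,30],"dr": [0,0,0],"jaw": 10},{"slide": [0.5,1,42],"dr": [0,0,0],"jaw": 10},{"slide": [0.5,1,50],"dr": [0,0,0],"jaw": 10},{"slide": [0.5,1,54],"dr": [0,0,0],"jaw": 10},{"slide": [0.5,1,56],"dr": [0,0,0],"jaw": 10},{"slide": [0.5,1,57],"dr": [0,0,0],"jaw": 10},{"slide": [0.5,1,57],"dr": [0,0,0],"jaw": 10}]'

```text
clock: 40.0
position: [500.7, 188.1, 11.1]
ee_rot: [0.103, 0.995, 0.0, 0.0]
contact_force: [-0.6, 0.3, -0.7]
gripper_width: 19.8
grasp_force: 61.5
```

Call:
step_arm --motion '[{"slide": [0,0,1],"dr": [0,0,0],"jaw": 10},{"slide": [0,0,2],"dr": [0,0,0],"jaw": 10},{"slide": [0,0,3],"dr": [0,0,0],"jaw": 10},{"slide": [0,0,3.5],"dr": [0,0,0],"jaw": 10},{"slide": [0,0,3.5],"dr": [0,0,0],"jaw": 10},{"slide": [0,0,3.5],"dr": [0,0,0],"jaw": 10},{"slide": [0,0,3.5],"dr": [0,0,0],"jaw": 10},{"slide": [0,0,3.5],"dr": [0,0,0],"jaw": 10}]'

```text
clock: 41.0
position: [500.6, 188.0, 7.3]
ee_rot: [0.103, 0.995, 0.0, 0.0]
contact_force: [-0.1, 0.4, 0.8]
gripper_width: 19.3
grasp_force: 61.5
```

Call:
step_arm --motion '[{"slide": [0,0,0],"dr": [0,0,0],"jaw": 20},{"slide": [0,0,0],"dr": [0,0,0],"jaw": 25},{"slide": [0,0,0],"dr": [0,0,0],"jaw": 28},{"slide": [0,0,0],"dr": [0,0,0],"jaw": 28},{"slide": [0,0,-15],"dr": [0,0,0],"jaw": 28},{"slide": [0,0,-45],"dr": [0,0,0],"jaw": 28},{"slide": [0,0,-90],"dr": [0,0,0],"jaw": 28},{"slide": [0,0,-140],"dr": [0,0,0],"jaw": 28}]'

```text
clock: 42.0
position: [500.3, 187.8, 149.4]
ee_rot: [0.103, 0.995, -0.0, -0.0]
contact_force: [0.3, 0.4, -0.4]
gripper_width: 27.9
grasp_force: 0.0
```

Call:
step_arm --motion '[{"slide": [-30,30,-20],"dr": [0,0,0],"jaw": 28},{"slide": [-60,70,-40],"dr": [0,0,0],"jaw": 28},{"slide": [-80,110,-60],"dr": [0,0,0],"jaw": 28},{"slide": [-95,150,-60],"dr": [0,0,0],"jaw": 28},{"slide": [-100,190,-60],"dr": [0,0,0],"jaw": 28},{"slide": [-100,225,-60],"dr": [0,0,0],"jaw": 28},{"slide": [-100,250,-60],"dr": [0,0,0],"jaw": 28},{"slide": [-100,250,-60],"dr": [0,0,0],"jaw": 28}]'

```text
clock: 43.0
position: [649.2, 413.8, 207.2]
ee_rot: [0.102, 0.995, -0.0, -0.0]
contact_force: [-0.6, -0.1, -0.3]
gripper_width: 28.0
grasp_force: 0.0
```

```bash
python3 - <<'E'
from h import *
t=optics.get_image("top");s=optics.get_image("scene")
a=cv2.resize(t[125:260,130:320],None,fx=4.2,fy=4.2,interpolation=cv2.INTER_CUBIC)
cv2.imwrite("pics/final.png",a)
E
```

```text
(no output)
```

View pics/final.png

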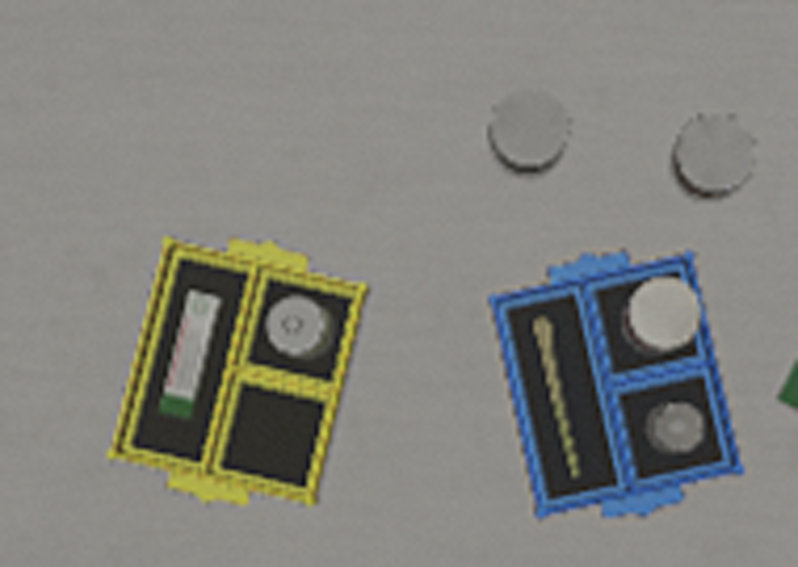

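The final picture shows everything placed: packet (190,352) and shaker (296,323) in yellow, stalk (555,395), jar (663,313) and jigger (676,427) in blue. The pots have not moved.

```bash
python3 -c "
from bench import arm
print(arm.job_done())"
```

```text
the job is handed in; nothing more can be done
None
```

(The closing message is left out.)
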